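Load the microscope dry box and hold its stuck lid just open

ROBOT

A 7-joint arm with a two-finger parallel gripper is mounted at the origin on the work surface. World frame = base frame: x ahead of the robot, y to its left, z up, the work surface at z = 0. Lengths are in mm, angles in rad, forces in N, time in s.
With the tool pointing down it reaches from about 400 to 875 mm from the base axis. Payload 4.4 kg.
Tool frame: the origin (TCP) lies at the very end of the fingers, on their centre line; the grasp point (between the pads) lies 19 mm behind it; z points along the fingers, x is the direction in which the jaws open and shut, and the axes are right-handed (so a half turn about z gives the same grasp; the last joint's range is limited). The gripper opens to 85 mm and grips with 20 to 120 N. Pads are 22 mm wide; open, the fingers measure 114 mm over their backs; the gripper's body (76 mm by 85 mm) begins 54 mm behind the grasp point. The pads swing forward as they close: fully open they stand 13 mm farther back than shut.
Start: joints at [1.241, 0.628, 0.038, 1.517, -0.027, 0.996, -0.02], TCP at [169.516, -627.521, 231.313] pointing down, gripper open.
Joint ranges: [-3.06, 3.06], [-0.37, 2.12], [-1.25, 1.32], [0.18, 2.47], [-1.1, 4.24], [0.23, 1.98], [-2.94, 2.94]. Speed limits (rad/s): [2.57, 2.57, 3.14, 3.14, 3.14, 3.14, 3.14].

INTERFACE

Orientations are given as [roll, pitch, yaw] about the fixed x, y, z axes, in that order (R = Rz(yaw) Ry(pitch) Rx(roll)).
In Python, from cell import telemetry, get_image, get_calibration, ctrl gives the robot as it stands. The module is installed in compiled form; this text tells all that it offers.
- The arm moves only by the tool arm_command, never from a script. Its arguments are lists of equal length, an entry for each row: "rot": the turn, a rotation vector about the world's x, y, z in degrees, a list of three; "slide": the shift along the world's x, y, z in mm, a list of three; "gripper": the finger opening in mm, from 0 to 85.4. A call has 1 to 5 rows; each row shifts and turns the pose as measured when the row begins; what a row does not reach is not made up. A row lasts 1/12 s, in which the tool goes at most 41.7 mm and 7.16 degrees, less where a joint would pass 70% of its speed; a pose out of reach is approached as far as the arm can. A call with a gripper value outside its range is refused whole. The fingers move at their own pace and stop on an object; the grip force is fixed at half the most. Time passes only in rows, so rows that do not move let the fingers close. It gives the time, the measured TCP pose, the force and the opening at its end, in the units of the state.
- telemetry.read_state(): the state, without advancing time (a new reading comes with each control period).
- get_image(name): name is "side" or "top" or "wrist"; returns (picture, depth): 480x640x3 uint8, red, green, blue; 480x640 float32, mm along the optical axis (not along the pixel's ray), 0 where there is no reading.
- get_calibration(name): a dict with "fx", "fy", "cx", "cy" (pixels), "D" ([k1, k2, p1, p2, k3] as OpenCV has them; the pictures are not rectified), "xyz" and "attitude" of the camera in the world. Camera axes: x right, y up, looking along -z (the intrinsics and any distortion apply to the point x, -y, -z); pixel columns grow to the right and rows downward; lengths in mm; the calibration is good to about 2 mm. A picture is of the moment at which its call begins: read the wrist's pose just before it. get_calibration takes no time and is no camera call; for the wrist camera it gives the pose at the moment of the call.
- ctrl.finish_job(): hands the job in, once; it reports no verdict.
The state is a dict: "clock": time; "qpos": joint angles; "qd": joint speeds; "tau": joint torques, N m; "eef_pos": TCP position; "tool_rot": TCP orientation; "force": force on the tool from outside, world axes, zero at the start; "torque": the same for the moment, N m; "width": finger opening in mm.
Only numpy, scipy, OpenCV 4.12 (cv2) and the standard library are available. Lean on these libraries where they do the work, as an engineer would, in place of code of your own. Each camera call takes 0.05 s, during which the arm holds its last target.

TASK

Lower the fresh desiccant cartridge (orange fin; the green-finned one is spent) into the pocket on the dry box's deck until it is fully home, let go of it, and swing the red-pegged locking lever shut over it. Then take the clear lid by its black bar handle, break it free of its sticky seal without jerking it high up, and hold it still, roughly level, about 3 cm clear above its opening, leaving everything else where it is. The program finishes while the gripper is still holding the lid up there by its handle, with nothing else carrying it.

Things in the scene. Friction and masses are not known exactly. Their poses are not given: they have to be found in the camera images.
- drybox: White dry box for microscope objectives, fixed to the table, 220 (x) x 300 (y) x 85 mm high. Origin: centre of its underside; x points to its back, y to its left, z up. Its left half (y > 0) is a bay covered by the clear lid; its right half is a grey deck, flush at 85 mm, with the cartridge pocket and the locking lever.
- pocket_floor (a point): Centre of the floor of the cartridge pocket, 24 mm below the deck top. Mouth 64 (x) x 40 (y) mm with a 3 mm chamfer; axes as the dry box's. It lies at (-30, -75, 61) mm in the dry box's frame. The cartridge's long side goes along the dry box's x, either way round.
- fresh: Fresh desiccant cartridge, loose, on the table, 80 g: white base 60 (x) x 36 (y) x 24 mm high; upright bright orange grip fin on its middle, 12 (x) x 24 (y) mm, 34 mm tall above the base (58 mm overall). Origin: centre of its underside, z up. Half a turn makes no difference. Seated, its base is flush with the deck and only the fin stands out.
- spent: Spent cartridge, same shape and size but with a dark green fin; leave it alone. The two may stand on either side of the dry box.
- lever (a joint): Angle of the locking lever, rad: 0 = shut, at its stop, arm along the dry box's +y over the far (+x) shoulder of the pocket; up to 1.6 = open, arm along the dry box's +x. Starts between 1.15 and 1.55. Stays where it is left; takes about 1 N at the peg. Turns about point lever_pivot. It jams on a cartridge that is not fully home.
- lever_pivot (a point): Pivot of the lever, at the underside of its arm, 3 mm above the deck; at (-8, -109, 88) mm in the dry box's frame. The arm is steel, 12 mm wide and 8 mm thick. At angle a the peg lies 78 mm from the pivot towards (sin a, cos a) in the dry box's x, y.
- lever_peg (a point): Grip height on the lever's upright red peg: round, 12 mm diameter, standing 38 mm up from the arm's top at the arm's free end, 78 mm from the pivot. This point is on the peg's axis, 34 mm above the deck, 15 mm below the peg's top and 23 mm above the arm's top.
- lid: Loose lid of the bay, 0.3 kg: clear plate, blue border, 214 (x) x 142 (y) x 8 mm. Origin: centre of the plate's underside, which rests on the rim, 85 mm up. Beads below it reach 21 mm into the bay, gripped by two sprung rubber lips. Lifted straight up, the pull peaks at about 10 to 18 N in the first few mm; beyond 12 mm only its weight, about 3 N, is left. Lowered, it sticks again.
- lid_handle (a point): Centre of the lid's black bar handle over the middle of the lid: bar 12 (x) x 84 (y) x 12 (z) mm, its axis 43 mm above the lid's origin (35 mm above its top face), on a 12 mm post near each end (the middle 60 mm are free underneath).
- bay_rim (a point): Centre of the bay's opening at rim height; at (0, 75, 85) mm in the dry box's frame. The lid's origin lies here when it is shut.
- dropper: Amber bottle with a black cap, diameter 36, height 75 mm, origin centre of underside. Leave it alone.
- slidebox: Wooden slide box, 85 x 100 x 35 mm, origin centre of underside. Leave it alone.
- jar: Clear jar with a white cap, diameter 56, height 70 mm, origin centre of underside. Leave it alone.
- dish: Shallow glass dish, diameter 90, height 18 mm, origin centre of underside. Leave it alone.
- lenscase: Black lens case, 50 x 50 x 55 mm, origin centre of underside. Leave it alone.
- driver: Screwdriver lying on the table, 160 mm long. Leave it alone.

How it is judged:
By the outcome, as a careful person would: the job done as asked, in the order asked, and still so for the second after the job is handed in, while the arm keeps its last pose, push and grip.
It also fails if it takes over 64 s, if anything falls off the work surface, if the arm or the gripper's body presses on something with over 40 N, if the wrist force passes 120 N, or if a joint passes its speed limit or range.

## Working session

There is one attempt and no reset: what is moved stays moved. The work goes in short steps, Python scripts to look and compute and a tool call to move; the robot and the scene stay as the last step left them, time stands still between calls to the robot, and variables do not carry over. Pictures are saved under pics/ and viewed, and the job is handed in when it is done.

Besides the shell and the picture viewer there is one more tool, called after "Emit:" as name(argument=value, ...), one argument or row to a line, values as JSON. arm_command: Moves the arm, as the interface text tells. Its arguments: {"type":"object","properties":{"rot":{"type":"array"},"slide":{"type":"array"},"gripper":{"type":"array"}},"required":["rot","slide","gripper"]}

```bash
mkdir -p pics
cat > h.py <<'E'
import numpy as np, cv2
from scipy.spatial.transform import Rotation as R
from cell import telemetry, get_image, get_calibration, ctrl
def snap(n,tag):
    c=get_calibration(n); im,d=get_image(n)
    cv2.imwrite(f'pics/{tag}.png',im[:,:,::-1]); np.savez(f'{tag}.npz',im=im,d=d,c=np.array(c,dtype=object))
    return im,d,c
def load(tag):
    z=np.load(f'{tag}.npz',allow_pickle=True); return z['im'],z['d'],z['c'].item()
def rot(c):
    a=np.array(c['attitude'],float)
    return a if a.shape==(3,3) else R.from_euler('xyz',a).as_matrix()
def K(c): return np.array([[c['fx'],0,c['cx']],[0,c['fy'],c['cy']],[0,0,1.]])
def ray(c,uv):
    p=cv2.undistortPoints(np.array(uv,float).reshape(-1,1,2),K(c),np.array(c['D'],float)).reshape(-1,2)
    v=np.c_[p[:,0],-p[:,1],-np.ones(len(p))]
    return v@rot(c).T
def atz(c,uv,z):
    r=ray(c,uv); o=np.array(c['xyz']); return o+r*((z-o[2])/r[:,2])[:,None]
def pts(c,uv,d):
    uv=np.array(uv).reshape(-1,2); dd=np.array([d[int(v),int(u)] for u,v in uv]); return np.array(c['xyz'])+ray(c,uv)*dd[:,None]
def proj(c,P):
    q=(np.array(P,float).reshape(-1,3)-np.array(c['xyz']))@rot(c)
    q=q*[1,-1,-1]
    return cv2.projectPoints(q,np.zeros(3),np.zeros(3),K(c),np.array(c['D'],float))[0].reshape(-1,2)
E
python3 - <<'E'
from h import *
for n in ['side','top','wrist']:
    im,d,c=snap(n,n+'0'); print(n,c)
print(telemetry.read_state())
E
```

```text
side {'fx': 442.6613060797012, 'fy': 442.6613060797012, 'cx': 317.6355572800477, 'cy': 240.18097078325016, 'D': array([-0.01937704,  0.        ,  0.        ,  0.        ,  0.        ]), 'xyz': array([ 86.39159304, 526.85316717, 966.417114  ]), 'attitude': array([ 0.68241627, -0.00253806, -2.39089969])}
top {'fx': 566.155487469392, 'fy': 566.155487469392, 'cx': 319.2087297507812, 'cy': 243.01521055066718, 'D': array([0.02180223, 0.        , 0.        , 0.        , 0.        ]), 'xyz': array([ 464.29135389,   23.85359131, 1444.82566618]), 'attitude': array([ 0.06617565, -0.01657567, -1.56890733])}
wrist {'fx': 400.62390998236884, 'fy': 400.62390998236884, 'cx': 319.4710973417405, 'cy': 246.05745772774, 'D': array([-0.06622115,  0.        ,  0.        ,  0.        ,  0.        ]), 'xyz': array([ 249.18487647, -604.50350559,  372.45226089]), 'attitude': array([-3.30475396e-01,  1.25875528e-03, -1.30727297e+00])}
{'clock': 0.15, 'qpos': array([ 1.2412017 ,  0.6291416 ,  0.03852086,  1.51811886, -0.02699982,
        0.99626865, -0.0200225 ]), 'qd': array([-0.00017282, -0.00234905,  0.00164938, -0.00155094, -0.00117299,
       -0.00075176, -0.00112979]), 'tau': array([ 1.64080382e-03, -5.63806701e+01,  1.22791674e+00, -1.93653613e+01,
        1.12006639e-02,  7.31442808e-03,  2.08435023e-05]), 'eef_pos': array([ 169.35767073, -627.07947128,  230.60272867]), 'tool_rot': array([ 3.14154367e+00,  1.41589067e-03, -1.30708231e+00]), 'force': array([ 0.10592209,  0.79472072, -1.20392786]), 'torque': array([ 0.03334072,  0.01769044, -0.01639697]), 'width': 85.09444962649611}
```

View pics/top0.png

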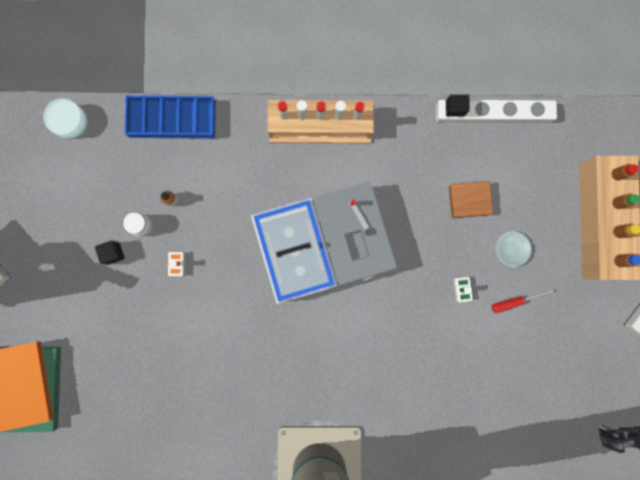

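View pics/side0.png

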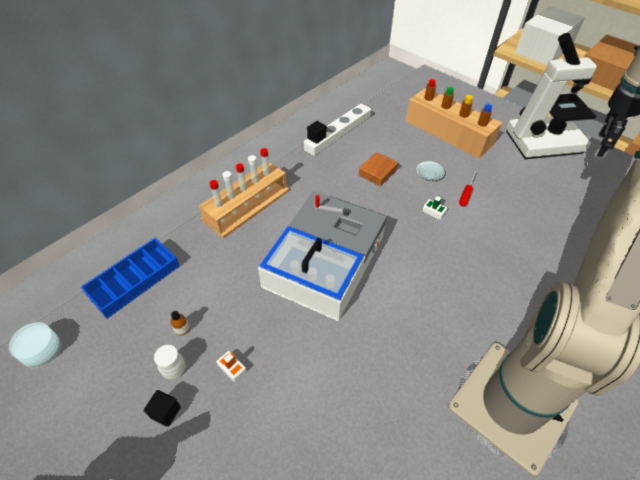

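View pics/wrist0.png

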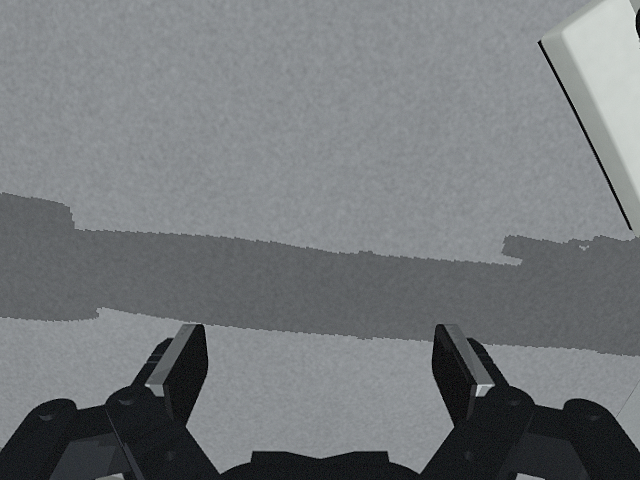

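Run:
```python
from h import *
im,d,c=load('top0')
a=im[180:310,240:405]; cv2.imwrite('pics/top0_box.png',cv2.resize(a[:,:,::-1],None,fx=4.5,fy=4.5,interpolation=cv2.INTER_CUBIC))
a=im[230:300,130:230]; cv2.imwrite('pics/top0_fr.png',cv2.resize(a[:,:,::-1],None,fx=8,fy=8,interpolation=cv2.INTER_CUBIC))
```

```text
(no output)
```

View pics/top0_box.png

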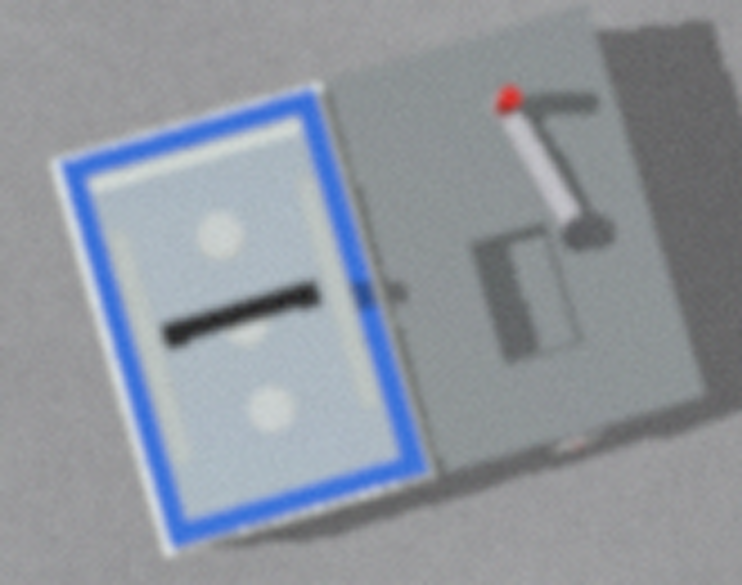

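View pics/top0_fr.png

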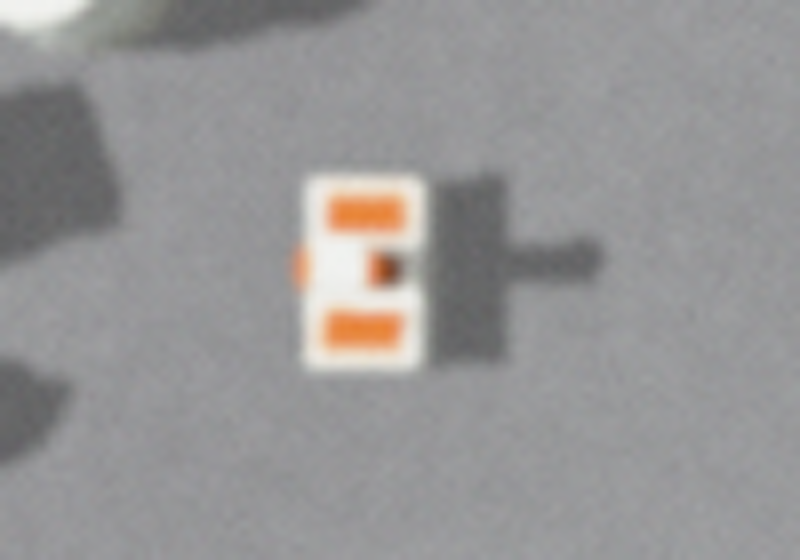

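Run:
```python
from h import *
im,d,c=load('top0')
p=np.array([[52,160],[588,8],[705,393],[168,553]])/4.5+[240,180]-0.4
P=atz(c,p,85); print(P.round(1)); print(P.mean(0), np.linalg.norm(np.diff(P[[0,1,2,3,0]],axis=0),axis=1))
M=np.array([[110,150],[110,-150],[-110,-150],[-110,150]])
z=(P[:,0]-P[:,0].mean()+1j*(P[:,1]-P[:,1].mean())); m=M[:,0]+1j*M[:,1]
print('yaw',np.degrees(np.angle((z*m.conj()).sum())))
for n,q,zz in [('handle',np.array([[175,338],[308,292]])/4.5+[240,180],134),('peg',np.array([[510,98]])/4.5+[240,180],134),('pivot',np.array([[575,220]])/4.5+[240,180],96),('pocket',np.array([[475,242],[545,228],[580,340],[512,362]])/4.5+[240,180],85),
 ('fresh',np.array([[305,178],[427,178],[424,370],[303,370]])/8+[130,230],24),('fin',np.array([[355,268]])/8+[130,230],58)]:
    Q=atz(c,q-.4,zz); print(n,Q.round(1),Q.mean(0))
s,ds,cs=load('side0')
a=s[170:330,240:400]; cv2.imwrite('pics/side0_box.png',cv2.resize(a[:,:,::-1],None,fx=4,fy=4,interpolation=cv2.INTER_CUBIC))
```

```text
[[ 621.3  165.6   85. ]
 [ 704.8 -122.2   85. ]
 [ 497.4 -184.    85. ]
 [ 411.9  102.1   85. ]]
[558.82503519  -9.60740902  85.        ] [299.68889999 216.43103953 298.61807091 218.77605872]
yaw 16.519912493602018
handle [[523.8  96.5 134. ]
 [547.7  28.2 134. ]] [535.75872921  62.33790467 134.        ]
peg [[648.8 -76.2 134. ]] [648.84312419 -76.24971143 134.        ]
pivot [[ 588.9 -113.7   96. ]] [ 588.94758067 -113.65306074   96.        ]
pocket [[ 577.9  -61.1   85. ]
 [ 585.6  -98.6   85. ]
 [ 525.5 -117.2   85. ]
 [ 513.7  -80.8   85. ]] [550.68778411 -89.42496598  85.        ]
fresh [[535.3 378.9  24. ]
 [535.4 341.   24. ]
 [475.5 340.9  24. ]
 [475.4 378.3  24. ]] [505.37840257 359.7682183   24.        ]
fin [[506.2 354.7  58. ]] [506.17285484 354.72386938  58.        ]
```

View pics/side0_box.png

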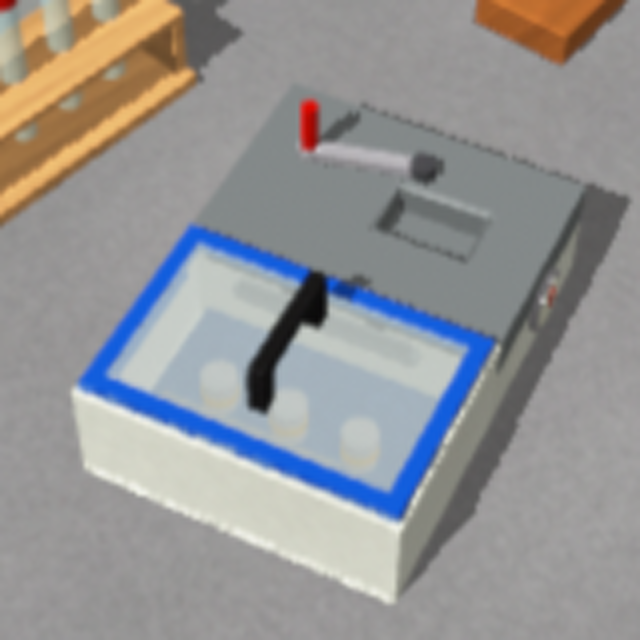

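Emit:
arm_command(
  rot=[
    [0, 0, 6],
    [0, 0, 7],
    [0, 0, 7],
    [0, 0, 7],
    [0, 0, 7],
  ],
  slide=[
    [35, 19, 5],
    [35, 19, 5],
    [35, 19, 5],
    [35, 19, 5],
    [35, 19, 5],
  ],
  gripper=[85, 85, 85, 85, 85],
)

```text
clock: 0.57
eef_pos: [333.7, -533.7, 253.1]
tool_rot: [3.13, 0.007, -0.715]
force: [0.7, -0.9, -0.5]
width: 84.7
```

Emit:
arm_command(
  rot=[
    [0, 0, 7],
    [0, 0, 7],
    [0, 0, 7],
    [0, 0, 7],
    [0, 0, 7],
  ],
  slide=[
    [35, 20, 0],
    [35, 20, 0],
    [35, 20, 0],
    [32, 25, 0],
    [30, 25, 0],
  ],
  gripper=[85, 85, 85, 85, 85],
)

```text
clock: 0.98
eef_pos: [507.0, -419.7, 253.9]
tool_rot: [3.128, 0.005, -0.089]
force: [-0.3, -0.7, -0.4]
width: 85.0
```

Emit:
arm_command(
  rot=[
    [0, 0, 5],
    [0, 0, 0],
    [0, 0, 0],
    [0, 0, 0],
    [0, 0, 0],
  ],
  slide=[
    [5, 41, 5],
    [5, 41, 5],
    [5, 41, 5],
    [0, 41, 5],
    [0, 41, 0],
  ],
  gripper=[85, 85, 85, 85, 85],
)

```text
clock: 1.4
eef_pos: [528.1, -213.4, 269.9]
tool_rot: [3.132, 0.002, 0.011]
force: [0.8, -0.1, -0.3]
width: 85.1
```

Emit:
arm_command(
  rot=[
    [0, 0, 0],
    [0, 0, 0],
    [0, 0, 0],
  ],
  slide=[
    [0, 30, 0],
    [0, 0, 0],
    [0, 0, 0],
  ],
  gripper=[85, 85, 85],
)

```text
clock: 1.65
eef_pos: [528.4, -169.3, 270.5]
tool_rot: [3.138, 0.002, 0.028]
force: [-0.2, -0.4, 0.4]
width: 84.7
```

Run:
```python
from h import *
print(telemetry.read_state()['eef_pos'])
im,d,c=snap('wrist','w1'); print(c['xyz'],c['attitude'])
```

```text
[ 528.40643944 -169.26816497  270.49987378]
[525.42023475 -84.32929408 412.16098656] [-0.33415888  0.0020061   0.02753824]
```

View pics/w1.png

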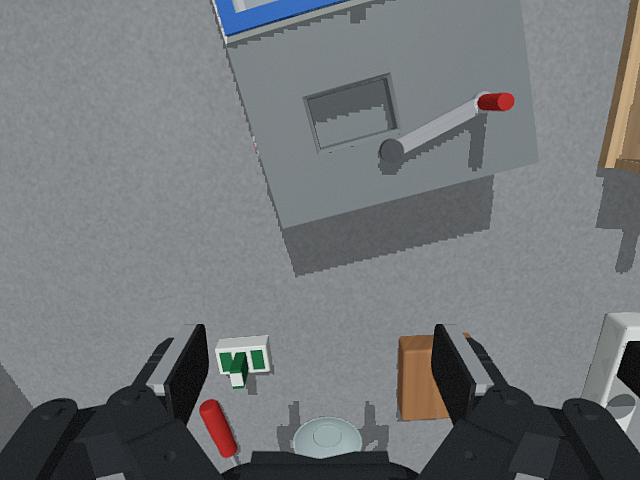

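Run:
```python
from h import *
im,d,c=load('w1')
b=np.array([558.8,-9.6]); y=np.radians(16.5)
def B(x,yy,z): return [b[0]+np.cos(y)*x-np.sin(y)*yy,b[1]+np.sin(y)*x+np.cos(y)*yy,z]
print(proj(c,[B(2,-55,85),B(2,-95,85),B(-62,-95,85),B(-62,-55,85),B(110,-150,85),B(-110,-150,85),B(-8,-109,96)]).round(1))
a=im[55:245,215:545]; cv2.imwrite('pics/w1c.png',cv2.resize(a[:,:,::-1],None,fx=2.4,fy=2.4,interpolation=cv2.INTER_CUBIC))
a=im[55:175,285:435]; cv2.imwrite('pics/w1p.png',cv2.resize(a[:,:,::-1],None,fx=5,fy=5,interpolation=cv2.INTER_CUBIC))
```

```text
[[387.7  79.6]
 [398.4 131.5]
 [320.3 152.3]
 [307.  101.8]
 [538.8 165.2]
 [282.5 230.4]
 [392.  153.5]]
```

View pics/w1c.png

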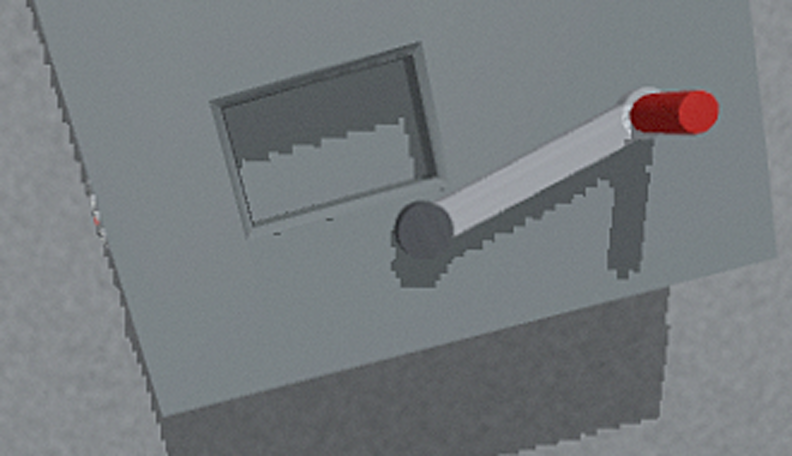

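View pics/w1p.png

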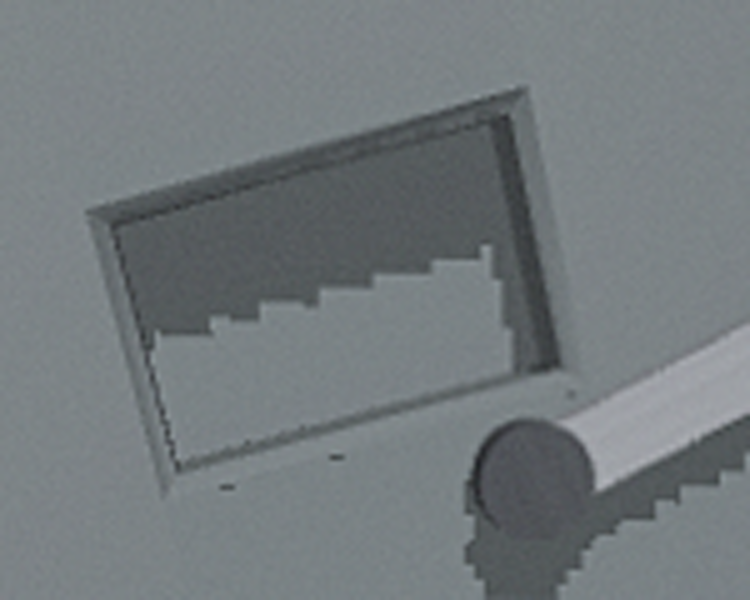

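Run:
```python
from h import *
im,d,c=load('w1')
q=np.array([[88,211],[525,88],[575,372],[165,495]])/5+[285,55]-.4
P=atz(c,q,85); print(P.round(1),P.mean(0)); 
for a,b in [(0,1),(3,2)]: print(np.degrees(np.arctan2(*(P[b]-P[a])[[1,0]])),np.linalg.norm(P[b]-P[a]))
for a,b in [(3,0),(2,1)]: print(np.linalg.norm(P[b]-P[a]))
q=np.array([[163,415],[775,257]])/2.4+[215,55]-.3
P=atz(c,q,85); print(P,np.degrees(np.arctan2(*(P[1]-P[0])[[1,0]])))
print('pivot',atz(c,np.array([[535,478]])/5+[285,55]-.4,[98]),'peg',atz(c,np.array([[698,112]])/2.4+[215,55]-.3,134))
```

```text
[[ 511.2  -76.3   85. ]
 [ 577.4  -56.4   85. ]
 [ 588.5  -98.2   85. ]
 [ 524.2 -119.4   85. ]] [550.33119579 -87.5713919   85.        ]
16.767150614226594 69.10824403687148
18.2487078668482 67.69693127599835
44.96091819397082
43.232652103202796
[[ 496.06110988 -182.15637376   85.        ]
 [ 705.30636135 -119.44017125   85.        ]] 16.684830371982194
pivot [[ 581.18932912 -113.66034843   98.        ]] peg [[648.71921008 -75.29336938 134.        ]]
```

Emit:
arm_command(
  rot=[
    [0, 0, 0],
    [0, 0, 0],
    [0, 0, 0],
    [0, 0, 0],
    [0, 0, 0],
  ],
  slide=[
    [0, 41, 0],
    [0, 41, 0],
    [0, 41, 0],
    [0, 41, 0],
    [0, 41, 0],
  ],
  gripper=[85, 85, 85, 85, 85],
)

```text
clock: 2.12
eef_pos: [528.5, 19.8, 268.7]
tool_rot: [3.129, 0.002, -0.007]
force: [1.1, 0.2, 0.6]
width: 85.1
```

Emit:
arm_command(
  rot=[
    [0, 0, 0],
    [0, 0, 0],
    [0, 0, 0],
    [0, 0, 0],
    [0, 0, 0],
  ],
  slide=[
    [-5, 41, 0],
    [-5, 41, 0],
    [-5, 41, 0],
    [-5, 41, 0],
    [-4, 41, -10],
  ],
  gripper=[85, 85, 85, 85, 85],
)

```text
clock: 2.53
eef_pos: [508.9, 224.7, 259.1]
tool_rot: [3.127, -0.003, -0.025]
force: [0.2, 0.8, -0.5]
width: 84.9
```

Emit:
arm_command(
  rot=[
    [0, 0, -1],
    [0, 0, 0],
    [0, 0, 0],
  ],
  slide=[
    [0, 30, -25],
    [0, 0, -20],
    [0, 0, 0],
  ],
  gripper=[70, 60, 60],
)

```text
clock: 2.78
eef_pos: [508.9, 264.9, 212.0]
tool_rot: [3.134, -0.004, -0.036]
force: [-1.1, -1.0, -0.2]
width: 60.3
```

Run:
```python
from h import *
print(telemetry.read_state()['eef_pos'])
im,d,c=snap('wrist','w2'); print(c['xyz'],c['attitude'])
```

```text
[508.92793132 264.89417109 211.96936312]
[510.55668951 350.35376898 353.30080663] [-0.33805356 -0.00335621 -0.03615562]
```

View pics/w2.png

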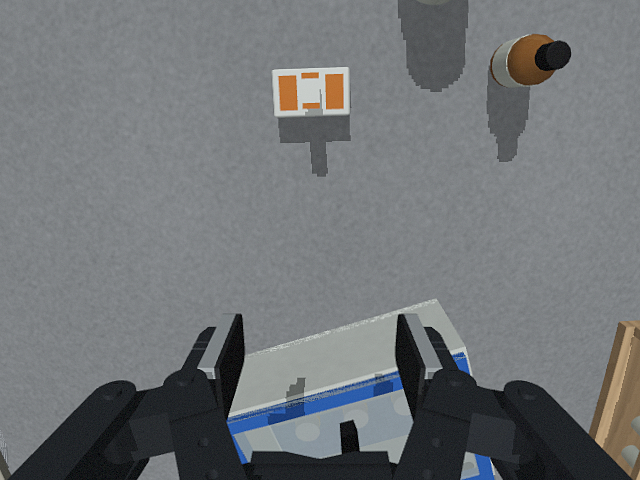

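Run:
```python
from h import *
im,d,c=load('w2')
a=im[55:185,255:370]; cv2.imwrite('pics/w2c.png',cv2.resize(a[:,:,::-1],None,fx=4.6,fy=4.6,interpolation=cv2.INTER_CUBIC))
W=np.array(c['xyz'])
for v in range(64,124,4):
    print(v,[ '%.0f'%pts(c,[[u,v]],d)[0,2] for u in range(270,356,6)])
```

```text
64 ['-2', '-0', '1', '-0', '-1', '0', '-0', '-0', '-0', '0', '-1', '-1', '-0', '-0', '-0']
68 ['-0', '-0', '-2', '1', '-0', '23', '23', '22', '23', '24', '22', '22', '24', '23', '-1']
72 ['-2', '22', '23', '22', '24', '24', '23', '23', '57', '24', '23', '23', '24', '23', '-2']
76 ['0', '23', '24', '25', '24', '25', '57', '58', '57', '21', '24', '24', '25', '22', '-1']
80 ['-2', '23', '24', '24', '23', '22', '59', '58', '58', '24', '24', '24', '24', '22', '-0']
84 ['1', '23', '25', '23', '24', '22', '58', '58', '59', '24', '24', '24', '24', '23', '-2']
88 ['-0', '24', '24', '24', '22', '24', '59', '57', '58', '24', '23', '24', '24', '24', '-0']
92 ['-1', '23', '24', '24', '25', '22', '59', '57', '59', '23', '24', '24', '22', '23', '0']
96 ['0', '24', '25', '24', '25', '22', '57', '58', '58', '23', '23', '23', '23', '23', '0']
100 ['-1', '23', '24', '24', '23', '24', '58', '59', '57', '24', '23', '22', '25', '22', '-1']
104 ['-0', '22', '24', '24', '23', '23', '58', '58', '59', '22', '24', '24', '24', '23', '-1']
108 ['-1', '23', '25', '25', '23', '23', '59', '57', '58', '23', '23', '24', '24', '23', '1']
112 ['-0', '24', '25', '23', '23', '24', '23', '24', '23', '22', '24', '24', '24', '22', '0']
116 ['-1', '23', '22', '21', '22', '23', '-2', '-2', '-1', '-1', '-0', '-1', '-1', '-1', '-1']
120 ['0', '-1', '-0', '-2', '-1', '-1', '-1', '-1', '-2', '-2', '-1', '-1', '-1', '-1', '-0']
```

View pics/w2c.png

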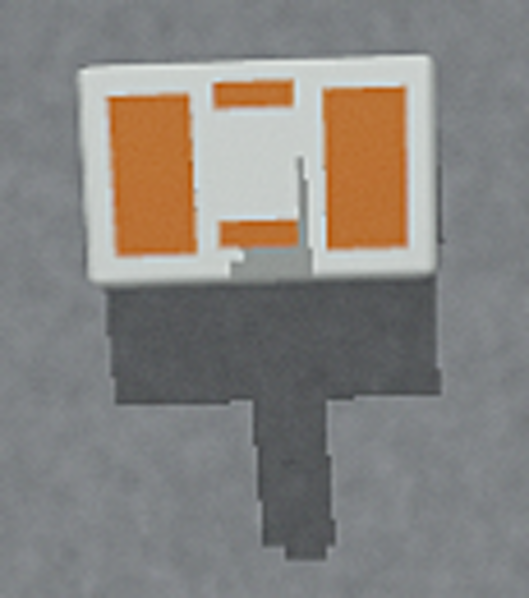

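Run:
```python
from h import *
im,d,c=load('w2')
P=atz(c,np.array([[255,164]])/4.6+[255,55]-.4,58); print('fin',P)
P=atz(c,np.array([[80,68],[432,57],[437,275],[92,283]])/4.6+[255,55]-.4,24); print(P.round(1),P.mean(0))
for a,b in [(0,1),(3,2)]: print(np.degrees(np.arctan2(*(P[b]-P[a])[[1,0]])),np.linalg.norm(P[b]-P[a]))
s,d,c=load('side0')
print(proj(c,[[505.5,360,58],[475.5,342,24],[535.5,342,24],[535.5,378,24],[475.5,378,24]]))
a=s[330:400,190:270]; cv2.imwrite('pics/s0f.png',cv2.resize(a[:,:,::-1],None,fx=7,fy=7,interpolation=cv2.INTER_CUBIC))
```

```text
fin [[505.39486423 361.28596118  58.        ]]
[[476.4 378.9  24. ]
 [534.8 378.4  24. ]
 [535.1 343.5  24. ]
 [476.1 344.3  24. ]] [505.61753673 361.26134683  24.        ]
-0.44763728284062604 58.412349611158724
-0.839988538510014 59.04685468705083
[[228.11211887 357.76528701]
 [245.4217284  367.35703318]
 [228.0521898  350.19956206]
 [215.67173218 361.05883745]
 [233.00354445 378.79080582]]
```

View pics/s0f.png

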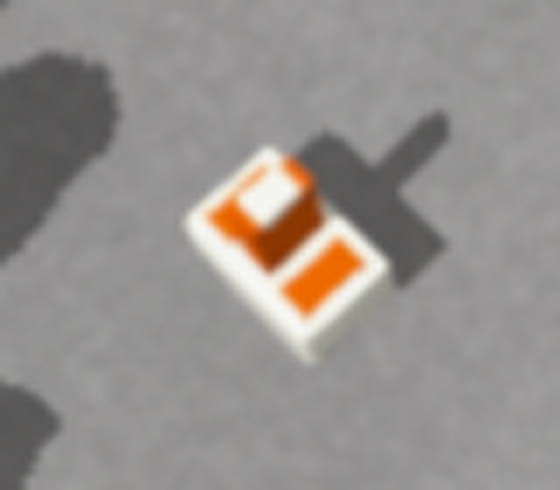

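Emit:
arm_command(
  rot=[
    [0, 0, 2],
    [0, 0, 0],
    [0, 0, 0],
    [0, 0, 0],
    [0, 0, 0],
  ],
  slide=[
    [-1, 40, -10],
    [-1, 38, -15],
    [-1, 16, -30],
    [0, 0, -30],
    [0, 0, 0],
  ],
  gripper=[50, 40, 40, 40, 40],
)

```text
clock: 3.25
eef_pos: [518.2, 353.4, 132.4]
tool_rot: [3.136, -0.018, -0.021]
force: [-0.1, -1.5, -0.9]
width: 39.8
```

Emit:
arm_command(
  rot=[
    [0, 1, 1],
    [0, 0, 0],
    [0, 0, 0],
  ],
  slide=[
    [-12, 7, -20],
    [0, 0, 0],
    [0, 0, 0],
  ],
  gripper=[40, 40, 40],
)

```text
clock: 3.5
eef_pos: [512.2, 355.7, 116.3]
tool_rot: [3.135, -0.005, -0.012]
force: [0.8, 0.1, 0.4]
width: 40.1
```

Emit:
arm_command(
  rot=[
    [0, 0, 0.5],
    [0, 0, 0],
    [0, 0, 0],
    [0, 0, 0],
  ],
  slide=[
    [-6, 5, -15],
    [-2, 2, -15],
    [0, 0, -10],
    [0, 0, 0],
  ],
  gripper=[40, 40, 40, 40],
)

```text
clock: 3.83
eef_pos: [514.3, 358.5, 85.3]
tool_rot: [3.139, -0.02, -0.015]
force: [0.3, -0.1, 0.1]
width: 40.0
```

Emit:
arm_command(
  rot=[
    [0, 0.7, 0.5],
    [0, 0.5, 0],
    [0, 0.3, 0],
    [0, 0, 0],
  ],
  slide=[
    [-8, 3, -3],
    [-5, 2, -3],
    [-3, 0, 0],
    [0, 0, 0],
  ],
  gripper=[40, 40, 40, 40],
)

```text
clock: 4.17
eef_pos: [501.0, 362.8, 83.6]
tool_rot: [3.141, 0.003, -0.01]
force: [-0.5, 0.1, -0.7]
width: 39.8
```

Emit:
arm_command(
  rot=[
    [0, 0.3, 0.2],
    [0, 0.3, 0.2],
    [0, 0.3, 0],
    [0, 0, 0],
    [0, 0, 0],
  ],
  slide=[
    [0, 0, -12],
    [-1, -1, -12],
    [-2, -1, -12],
    [-2, 0, -5],
    [0, 0, 0],
  ],
  gripper=[40, 40, 40, 40, 40],
)

```text
clock: 4.58
eef_pos: [495.8, 360.6, 39.0]
tool_rot: [3.141, 0.02, -0.003]
force: [0.2, 0.5, 0.0]
width: 40.2
```

Emit:
arm_command(
  rot=[
    [0, -0.6, 0],
    [0, -0.5, 0],
    [0, 0, 0],
    [0, 0, 0],
  ],
  slide=[
    [6, 0, -4],
    [4, 0, -3],
    [2, 0, -2],
    [0, 0, 0],
  ],
  gripper=[40, 40, 40, 40],
)

```text
clock: 4.92
eef_pos: [508.4, 360.2, 27.6]
tool_rot: [3.14, -0.0, -0.002]
force: [-0.7, -0.1, 0.1]
width: 39.7
```

Emit:
arm_command(
  rot=[
    [0, 0, 0],
    [0, 0, 0],
    [0, 0, 0],
  ],
  slide=[
    [-2, 0.5, 1],
    [-1, 0, 0.5],
    [0, 0, 0],
  ],
  gripper=[40, 40, 40],
)

```text
clock: 5.17
eef_pos: [505.7, 361.1, 29.7]
tool_rot: [3.141, -0.001, -0.002]
force: [-0.1, -0.1, -0.0]
width: 40.4
```

Emit:
arm_command(
  rot=[
    [0, 0, 0],
    [0, 0, 0],
    [0, 0, 0],
    [0, 0, 0],
    [0, 0, 0],
  ],
  slide=[
    [0, 0, 0],
    [0, 0, 0],
    [0, 0, 0],
    [0, 0, 0],
    [0, 0, 0],
  ],
  gripper=[25, 18, 12, 5, 5],
)

```text
clock: 5.58
eef_pos: [505.9, 361.7, 30.9]
tool_rot: [-3.141, -0.002, -0.002]
force: [0.1, 0.2, -1.9]
width: 10.9
```

Emit:
arm_command(
  rot=[
    [0, 0, 0],
    [0, 0, 0],
    [0, 0, 0],
    [0, 0, 0],
    [0, 0, 0],
  ],
  slide=[
    [0, 0, 0],
    [0, 0, 8],
    [0, 0, 15],
    [0, 0, 20],
    [0, 0, 20],
  ],
  gripper=[5, 5, 5, 5, 5],
)

```text
clock: 6.0
eef_pos: [502.3, 358.7, 91.8]
tool_rot: [3.135, 0.007, -0.001]
force: [1.3, -0.5, -0.8]
width: 11.0
```

Run:
```python
from h import *
s=telemetry.read_state(); print(s['eef_pos'],s['width'],s['force'])
im,d,c=snap('wrist','w3')
```

```text
[502.26313851 358.70900212  91.80089777] 11.00525819505737 [ 1.272608   -0.50725187 -0.7846155 ]
```

View pics/w3.png

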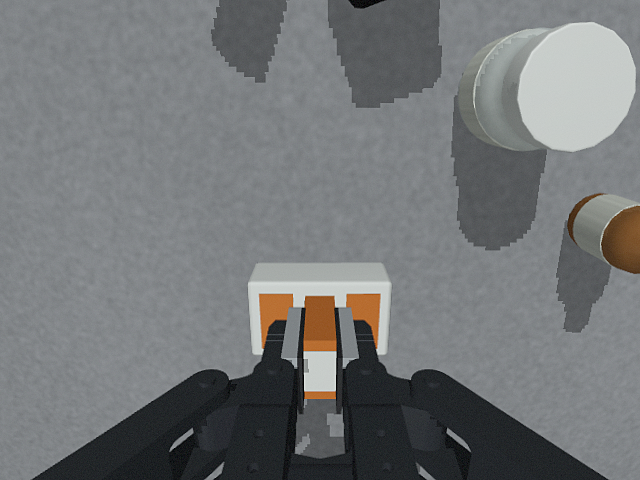

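Emit:
arm_command(
  rot=[
    [0, 0, 0],
    [0, 0, 0],
    [0, 0, 0],
    [0, 0, 2],
    [0, 0, 3],
  ],
  slide=[
    [0, 0, 25],
    [0, 0, 30],
    [0, -5, 30],
    [2, -20, 20],
    [2, -30, 5],
  ],
  gripper=[5, 5, 5, 5, 5],
)

```text
clock: 6.47
eef_pos: [504.8, 311.9, 211.8]
tool_rot: [-3.138, 0.001, 0.098]
force: [0.8, 0.9, -0.7]
width: 10.7
```

Emit:
arm_command(
  rot=[
    [0, 0, 3],
    [0, 0, 3],
    [0, 0, 2],
    [0, 0, 2],
    [0, 0, 2],
  ],
  slide=[
    [4, -35, 0],
    [4, -35, 0],
    [4, -35, 0],
    [4, -35, 0],
    [4, -35, 0],
  ],
  gripper=[5, 5, 5, 5, 5],
)

```text
clock: 6.88
eef_pos: [524.6, 135.2, 217.1]
tool_rot: [-3.135, -0.009, 0.329]
force: [0.8, 0.2, -1.1]
width: 10.9
```

Emit:
arm_command(
  rot=[
    [0, 0, 0],
    [0, 0, 0],
    [0, 0, 0],
    [0, 0, 0],
    [0, 0, 0],
  ],
  slide=[
    [5, -38, 0],
    [5, -38, 0],
    [5, -38, 0],
    [5, -38, 0],
    [5, -36, -5],
  ],
  gripper=[5, 5, 5, 5, 5],
)

```text
clock: 7.3
eef_pos: [549.0, -62.0, 214.3]
tool_rot: [-3.137, -0.012, 0.333]
force: [0.3, 0.3, -1.5]
width: 11.1
```

Emit:
arm_command(
  rot=[
    [0, 0, 0],
    [0, 0, 0],
    [0, 0, 0],
  ],
  slide=[
    [1, -25, -5],
    [0, -6, -5],
    [0, 0, 0],
  ],
  gripper=[5, 5, 5],
)

```text
clock: 7.55
eef_pos: [549.0, -107.2, 203.0]
tool_rot: [3.141, -0.009, 0.317]
force: [0.1, 0.5, -0.9]
width: 11.2
```

Emit:
arm_command(
  rot=[
    [0, 0.3, -0.8],
    [0, 0.2, -0.7],
    [0, 0, 0],
    [0, 0, 0],
  ],
  slide=[
    [1, 8, -15],
    [1, 7, -15],
    [0, 4, -15],
    [0, 0, 0],
  ],
  gripper=[5, 5, 5, 5],
)

```text
clock: 7.88
eef_pos: [551.3, -84.3, 158.2]
tool_rot: [-3.139, -0.003, 0.289]
force: [-0.3, -0.2, -0.7]
width: 11.3
```

Emit:
arm_command(
  rot=[
    [0, 0, 0],
    [0, 0, 0],
  ],
  slide=[
    [0, 0, -3],
    [0, 0, 0],
  ],
  gripper=[5, 5],
)

```text
clock: 8.05
eef_pos: [551.4, -80.9, 155.8]
tool_rot: [-3.137, -0.004, 0.294]
force: [0.2, 0.1, -0.1]
width: 10.9
```

Run:
```python
from h import *
s=telemetry.read_state(); print(s['eef_pos'],s['tool_rot'],s['width'],s['force'])
im,d,c=snap('wrist','w4')
im,d,c=snap('side','s4')
a=im[170:330,280:440]; cv2.imwrite('pics/s4c.png',cv2.resize(a[:,:,::-1],None,fx=3.7,fy=3.7,interpolation=cv2.INTER_CUBIC))
```

```text
[551.44010657 -80.90752113 155.75698109] [-3.13719616 -0.00363162  0.29427206] 10.903979587924159 [ 0.17235441  0.09572452 -0.12211173]
```

View pics/w4.png

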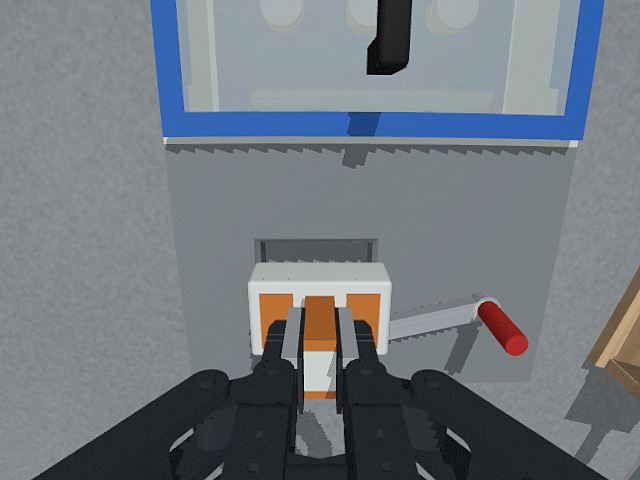

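View pics/s4c.png

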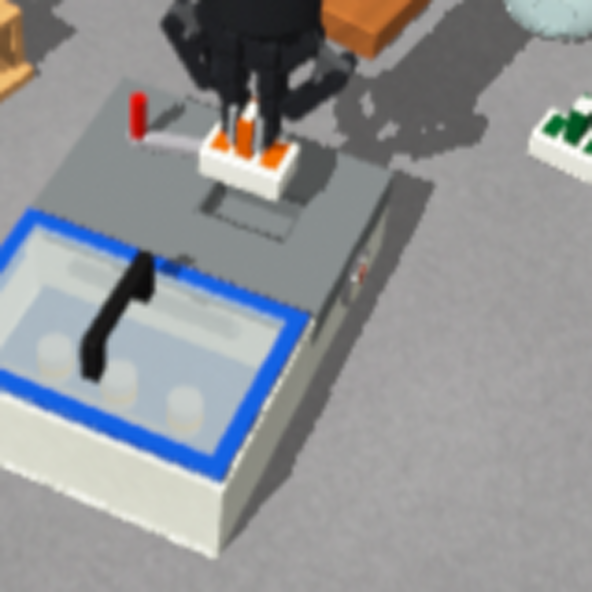

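Run:
```python
from h import *
im,d,c=load('w4'); 
a=im[225:305,235:405]; cv2.imwrite('pics/w4c.png',cv2.resize(a[:,:,::-1],None,fx=4.6,fy=4.6,interpolation=cv2.INTER_CUBIC))
```

```text
(no output)
```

View pics/w4c.png

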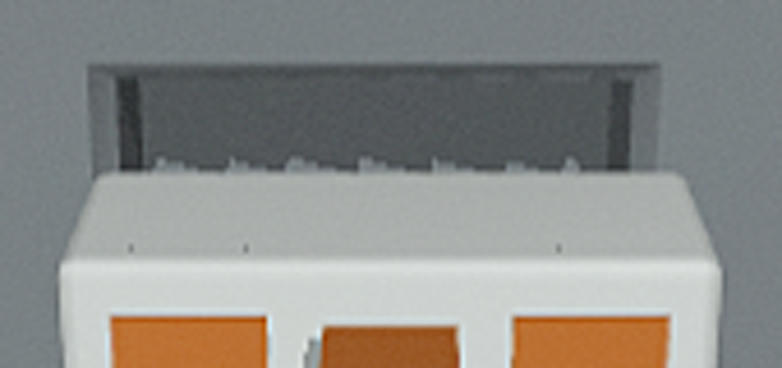

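Run:
```python
from h import *
im,d,c=load('w4'); y=np.radians(16.6)
t=np.array([551.44,-80.91])
def f(q,z): 
    P=atz(c,np.array(q)/4.6+[235,225]-.4,z); r=P[:,:2]-t
    print(P.round(1), 'box-frame rel TCP', np.c_[r@[np.cos(y),np.sin(y)],r@[-np.sin(y),np.cos(y)]].round(1))
f([[88,65],[660,64]],85)
f([[98,175],[683,173]],124.9)
f([[62,262],[720,260]],148.9)
```

```text
[[511.1 -76.1  85. ]
 [577.6 -55.9  85. ]] box-frame rel TCP [[-37.3  16.2]
 [ 32.2  16.5]]
[[517.6 -73.  124.9]
 [574.  -55.8 124.9]] box-frame rel TCP [[-30.1  17.3]
 [ 28.8  17.7]]
[[517.7 -71.9 148.9]
 [573.3 -55.  148.9]] box-frame rel TCP [[-29.7  18.3]
 [ 28.4  18.6]]
```

Emit:
arm_command(
  rot=[
    [0, 0, -0.2],
    [0, 0, 0],
    [0, 0, 0],
    [0, 0, 0],
  ],
  slide=[
    [0, -4, -8],
    [0, -3, -8],
    [0, 0, -7],
    [0, 0, 0],
  ],
  gripper=[5, 5, 5, 5],
)

```text
clock: 8.48
eef_pos: [553.7, -90.3, 133.7]
tool_rot: [-3.141, -0.009, 0.288]
force: [0.4, 0.0, -1.5]
width: 11.0
```

Emit:
arm_command(
  rot=[
    [0, 0, 0],
    [0, 0, 0],
  ],
  slide=[
    [0, 0, -2],
    [0, 0, 0],
  ],
  gripper=[5, 5],
)

```text
clock: 8.65
eef_pos: [553.2, -90.9, 130.7]
tool_rot: [-3.14, -0.008, 0.287]
force: [-0.5, -0.5, -0.9]
width: 11.3
```

Needs about (-2, +3), and 12 mm lower.

Emit:
arm_command(
  rot=[
    [0, 0.3, 0.1],
    [0, 0.2, 0],
    [0, 0, 0],
    [0, 0, 0],
  ],
  slide=[
    [-1.5, 1.5, -2],
    [-1, 1, -3],
    [0, 0, -3],
    [0, 0, 0],
  ],
  gripper=[5, 5, 5, 5],
)

```text
clock: 8.98
eef_pos: [550.7, -88.0, 122.2]
tool_rot: [-3.138, 0.001, 0.289]
force: [-0.4, -0.5, -0.2]
width: 10.8
```

Emit:
arm_command(
  rot=[
    [0, 0, 0],
  ],
  slide=[
    [0, 0, 0],
  ],
  gripper=[5],
)

```text
clock: 9.07
eef_pos: [550.7, -87.8, 122.0]
tool_rot: [-3.137, 0.001, 0.29]
force: [1.0, 0.2, -1.9]
width: 10.8
```

Emit:
arm_command(
  rot=[
    [0, 0, 0],
    [0, 0, 0],
    [0, 0, 0],
    [0, 0, 0],
  ],
  slide=[
    [0, 0, -3],
    [0, 0, -3],
    [0, 0, -3],
    [0, 0, 0],
  ],
  gripper=[5, 5, 5, 5],
)

```text
clock: 9.4
eef_pos: [551.0, -87.7, 112.5]
tool_rot: [-3.138, -0.0, 0.29]
force: [0.5, -1.2, -1.1]
width: 11.2
```

Emit:
arm_command(
  rot=[
    [0, 0, 0],
    [0, 0, 0],
    [0, 0, 0],
    [0, 0, 0],
  ],
  slide=[
    [0, 0, -4],
    [0, 0, -4],
    [0, 0, -4],
    [0, 0, 0],
  ],
  gripper=[5, 5, 5, 5],
)

```text
clock: 9.73
eef_pos: [550.9, -87.8, 99.0]
tool_rot: [-3.138, 0.0, 0.29]
force: [0.1, -0.1, -0.4]
width: 11.3
```

Emit:
arm_command(
  rot=[
    [0, 0, 0],
    [0, 0, 0],
    [0, 0, 0],
    [0, 0, 0],
  ],
  slide=[
    [0, 0, -3],
    [0, 0, -3],
    [0, 0, -2],
    [0, 0, 0],
  ],
  gripper=[5, 5, 5, 5],
)

```text
clock: 10.07
eef_pos: [551.4, -87.6, 92.2]
tool_rot: [-3.139, -0.0, 0.29]
force: [-0.4, -0.5, -0.8]
width: 10.9
```

Emit:
arm_command(
  rot=[
    [0, 0, 0],
    [0, 0, 0],
    [0, 0, 0],
  ],
  slide=[
    [0, 0, -2],
    [0, 0, -2],
    [0, 0, -2],
  ],
  gripper=[5, 5, 5],
)

```text
clock: 10.32
eef_pos: [551.7, -87.5, 91.8]
tool_rot: [3.14, -0.001, 0.29]
force: [-6.5, 0.9, 18.6]
width: 11.2
```

Emit:
arm_command(
  rot=[
    [0, 0, 0],
    [0, 0, 0],
    [0, 0, 0],
    [0, 0, 0],
  ],
  slide=[
    [0, 0, 0],
    [0, 0, 0],
    [0, 0, 0],
    [0, 0, 0],
  ],
  gripper=[30, 30, 30, 30],
)

```text
clock: 10.65
eef_pos: [552.6, -87.4, 92.7]
tool_rot: [3.139, -0.004, 0.29]
force: [0.2, -0.0, 0.1]
width: 29.9
```

Emit:
arm_command(
  rot=[
    [0, 0, 0],
    [0, 0, 0],
    [0, 0, 0],
    [0, 0, 0],
    [0, 0, 0],
  ],
  slide=[
    [0, 0, 8],
    [0, 0, 15],
    [0, 0, 25],
    [0, 0, 25],
    [0, 0, 15],
  ],
  gripper=[30, 30, 30, 30, 30],
)

```text
clock: 11.07
eef_pos: [548.7, -86.9, 180.0]
tool_rot: [-3.138, 0.007, 0.291]
force: [-0.0, -0.4, -0.6]
width: 29.8
```

Run:
```python
from h import *
s=telemetry.read_state(); print(s['eef_pos'],s['tool_rot'],s['width'],s['force'])
im,d,c=snap('wrist','w5')
```

```text
[548.6833806  -86.91006162 179.97556079] [-3.13836299  0.0066723   0.29074357] 29.798644852364827 [-0.02046183 -0.44931689 -0.58754622]
```

View pics/w5.png

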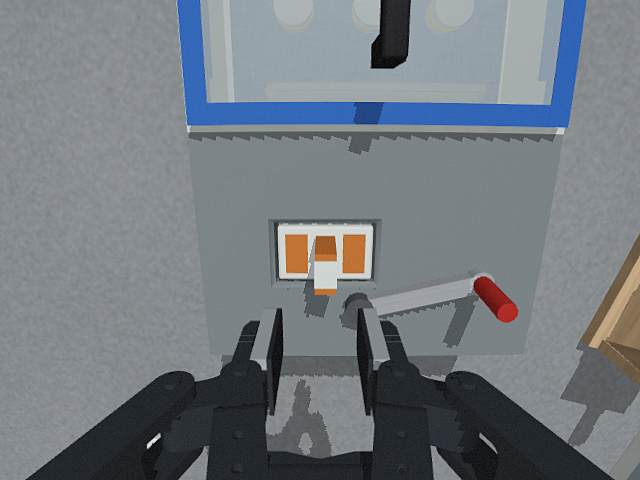

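Emit:
arm_command(
  rot=[
    [0, 0, -7],
    [0, 0, -7],
    [0, 0, -7],
    [0, 0, -7],
    [0, 0, -7],
  ],
  slide=[
    [10, 1, 0],
    [10, 1, 0],
    [10, 1, 0],
    [10, 1, 0],
    [10, 1, 0],
  ],
  gripper=[40, 50, 50, 50, 50],
)

```text
clock: 11.53
eef_pos: [600.8, -83.3, 185.6]
tool_rot: [-3.14, 0.001, -0.337]
force: [0.1, -0.4, 0.6]
width: 49.8
```

Emit:
arm_command(
  rot=[
    [0, 0, -7],
    [0, 0, -7],
    [0, 0, -7],
    [0, 0, -7],
    [0, 0, -5],
  ],
  slide=[
    [10, 1, 0],
    [10, 1, 0],
    [10, 1, 0],
    [10, 1, 0],
    [5, 1, 0],
  ],
  gripper=[50, 50, 50, 50, 50],
)

```text
clock: 11.95
eef_pos: [648.1, -77.4, 185.0]
tool_rot: [-3.14, 0.002, -0.929]
force: [1.0, -0.0, -0.2]
width: 50.0
```

Run:
```python
from h import *
im,d,c=load('w5')
for u in (295,352): print([round(pts(c,[[u,v]],d)[0,2],1) for v in (205,212,240,255,265,295,300)])
s=telemetry.read_state(); print(s['eef_pos'],s['tool_rot'],s['qpos'])
im,d,c=snap('wrist','w6')
```

```text
[np.float64(85.5), np.float64(84.3), np.float64(85.3), np.float64(84.5), np.float64(85.5), np.float64(84.3), np.float64(84.3)]
[np.float64(84.6), np.float64(83.4), np.float64(84.7), np.float64(85.0), np.float64(85.3), np.float64(89.5), np.float64(96.5)]
[648.14802376 -77.4361362  185.01785947] [-3.13972186e+00  2.47160313e-03 -9.29206705e-01] [ 0.14229526  0.68180234 -0.11050783  1.55378635  0.08415982  0.91086926
 -0.92453667]
```

View pics/w6.png

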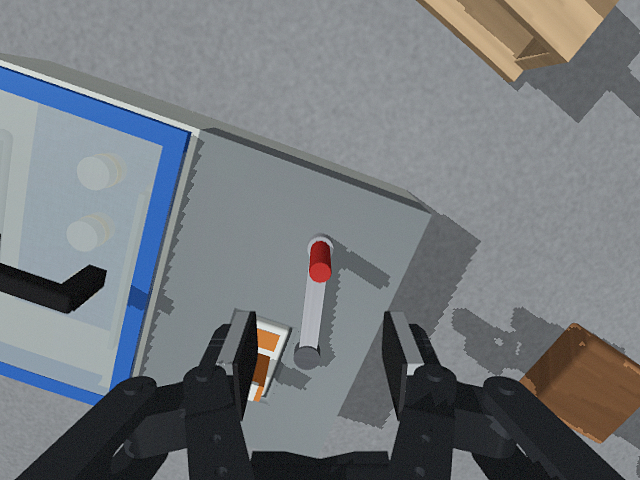

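Run:
```python
from h import *
im,d,c=load('w6')
print(atz(c,[[320,272]],134),atz(c,[[320,246]],96),atz(c,[[307,352]],98))
```

```text
[[649.84023032 -74.82679252 134.        ]] [[650.90619544 -73.98211164  96.        ]] [[ 586.34298445 -111.39167718   98.        ]]
```

Emit:
arm_command(
  rot=[
    [0, 0, -3],
    [0, 0, -3],
    [0, 0, 0],
    [0, 0, 0],
  ],
  slide=[
    [0, 0, -8],
    [0, 0, -8],
    [0, 0, -8],
    [0, 0, 0],
  ],
  gripper=[50, 50, 50, 50],
)

```text
clock: 12.33
eef_pos: [648.4, -76.1, 159.6]
tool_rot: [-3.14, 0.003, -1.031]
force: [-0.3, 0.2, -0.5]
width: 50.1
```

Emit:
arm_command(
  rot=[
    [0, 0, 0],
    [0, 0, 0],
    [0, 0, 0],
    [0, 0, 0],
    [0, 0, 0],
  ],
  slide=[
    [1, 0, -12],
    [0, 1, -12],
    [0, 0, -12],
    [0, 0, -8],
    [0, 0, 0],
  ],
  gripper=[50, 50, 50, 50, 50],
)

```text
clock: 12.75
eef_pos: [648.3, -75.2, 110.9]
tool_rot: [-3.14, 0.004, -1.025]
force: [-0.0, 0.1, -1.0]
width: 50.2
```

Emit:
arm_command(
  rot=[
    [0, 0, 0],
    [0, 0, 0],
  ],
  slide=[
    [0, 0, -4],
    [0, 0, 0],
  ],
  gripper=[50, 50],
)

```text
clock: 12.92
eef_pos: [647.7, -75.3, 105.3]
tool_rot: [3.141, 0.005, -1.025]
force: [0.2, 0.6, 1.0]
width: 50.0
```

Emit:
arm_command(
  rot=[
    [0, 0, 0],
    [0, 0, 0],
    [0, 0, 0],
    [0, 0, 0],
  ],
  slide=[
    [1, 0, -2],
    [0, 0, 0],
    [0, 0, 0],
    [0, 0, 0],
  ],
  gripper=[35, 18, 18, 18],
)

```text
clock: 13.25
eef_pos: [649.8, -75.4, 104.1]
tool_rot: [-3.14, 0.004, -1.025]
force: [-0.3, -0.2, -0.2]
width: 17.7
```

Run:
```python
from h import *
s=telemetry.read_state(); t=s['eef_pos'];print(t,s['tool_rot'],s['width'],s['force'])
p=np.array([581.8,-114.2])
v=t[:2]-p; print(np.hypot(*v),np.degrees(np.arctan2(v[1],v[0])))
pos=t[:2]
for a in list(range(38,107,8))+[106.6,109]:
    q=p+78*np.array([np.cos(np.radians(a)),np.sin(np.radians(a))]); print(a,q.round(1),(q-pos).round(1)); pos=q
```

```text
[649.75949425 -75.44280403 104.13436083] [-3.14003563  0.00410424 -1.02504208] 17.671142819680593 [-0.26773679 -0.19396529 -0.20713173]
78.2343473041652 29.69604620303967
38 [643.3 -66.2] [-6.5  9.3]
46 [636.  -58.1] [-7.3  8.1]
54 [627.6 -51.1] [-8.3  7. ]
62 [618.4 -45.3] [-9.2  5.8]
70 [608.5 -40.9] [-9.9  4.4]
78 [598.  -37.9] [-10.5   3. ]
86 [587.2 -36.4] [-10.8   1.5]
94 [576.4 -36.4] [-10.9   0. ]
102 [565.6 -37.9] [-10.8  -1.5]
106.6 [559.5 -39.5] [-6.1 -1.5]
109 [556.4 -40.4] [-3.1 -1. ]
```

Emit:
arm_command(
  rot=[
    [0, 0, 6],
    [0, 0, 7],
    [0, 0, 7],
  ],
  slide=[
    [-6, 9, 0],
    [-7, 8, 0],
    [-7, 6, 0],
  ],
  gripper=[18, 18, 18],
)

```text
clock: 13.5
eef_pos: [632.4, -55.3, 105.5]
tool_rot: [-3.138, -0.003, -0.669]
force: [1.3, -1.4, -0.7]
width: 17.8
```

```bash
cat > lev.py <<'E'
from h import *
s=telemetry.read_state(); t=s['eef_pos'];print(t,np.degrees(s['tool_rot']).round(1),s['width'],s['force'])
p=np.array([581.8,-114.2])
v=t[:2]-p; a0=np.degrees(np.arctan2(v[1],v[0])); print(np.hypot(*v),a0)
pos=t[:2]; a=a0
while a<109:
    a=min(a+8,109)
    q=p+78*np.array([np.cos(np.radians(a)),np.sin(np.radians(a))]); print(a,q.round(1),(q-pos).round(1)); pos=q
E
python3 lev.py
```

```text
[632.41939314 -55.27024807 105.48244412] [-179.8   -0.2  -38.3] 17.79153544332363 [ 1.3258571  -1.39134677 -0.73912611]
77.6855110344966 49.338128461798746
57.338128461798746 [623.9 -48.5] [-8.5  6.7]
65.33812846179875 [614.3 -43.3] [-9.5  5.2]
73.33812846179875 [604.2 -39.5] [-10.2   3.8]
81.33812846179875 [593.5 -37.1] [-10.6   2.4]
89.33812846179875 [582.7 -36.2] [-10.8   0.9]
97.33812846179875 [571.8 -36.8] [-10.9  -0.6]
105.33812846179875 [561.2 -39. ] [-10.7  -2.1]
109 [556.4 -40.4] [-4.8 -1.5]
```

Emit:
arm_command(
  rot=[
    [0, 0, 6],
    [0, 0, 6],
    [0, 0, 7],
    [0, 0, 7],
  ],
  slide=[
    [-8, 6, 0],
    [-9, 4.5, -1],
    [-10, 3.5, 0],
    [-10, 2, 0],
  ],
  gripper=[18, 18, 18, 18],
)

```text
clock: 13.83
eef_pos: [598.2, -38.4, 107.0]
tool_rot: [-3.136, -0.013, -0.197]
force: [1.6, -1.4, -0.3]
width: 18.0
```

```bash
python3 lev.py
```

```text
[598.24199717 -38.40396691 107.00212573] [-179.7   -0.7  -11.3] 17.962440620989366 [ 1.62887658 -1.44481482 -0.33178574]
77.55886734158145 77.7607817301104
85.7607817301104 [587.6 -36.4] [-10.7   2. ]
93.7607817301104 [576.7 -36.4] [-10.9   0. ]
101.7607817301104 [565.9 -37.8] [-10.8  -1.5]
109 [556.4 -40.4] [-9.5 -2.6]
```

Emit:
arm_command(
  rot=[
    [0, 0, 6],
    [0, 0, 7],
    [0, 0, 7],
    [0, 0, 4],
  ],
  slide=[
    [-10, 1.5, -1],
    [-10, -0.5, -1],
    [-8, -2, 0],
    [-5, -1, 0],
  ],
  gripper=[18, 18, 18, 18],
)

```text
clock: 14.17
eef_pos: [566.9, -39.1, 107.9]
tool_rot: [-3.136, -0.022, 0.24]
force: [0.9, 0.1, -1.2]
width: 17.9
```

```bash
python3 lev.py
```

```text
[566.93247804 -39.05016292 107.91752829] [-179.7   -1.3   13.8] 17.896508885272404 [ 0.90411903  0.10989805 -1.15478914]
76.60640457421209 101.19079489823783
109 [556.4 -40.4] [-10.5  -1.4]
```

Emit:
arm_command(
  rot=[
    [0, 0.5, 2],
    [0, 0.5, 1],
    [0, 0, 0],
    [0, 0, 0],
  ],
  slide=[
    [-4, -1, -1],
    [-3, -1, -1],
    [-3, 0, 0],
    [-2, 0, 0],
  ],
  gripper=[18, 18, 18, 18],
)

```text
clock: 14.5
eef_pos: [557.6, -41.4, 108.1]
tool_rot: [-3.133, -0.013, 0.296]
force: [4.9, 0.8, -4.0]
width: 18.1
```

```bash
python3 lev.py
```

```text
[557.5650882  -41.44552434 108.09794298] [-179.5   -0.7   17. ] 18.072741405614913 [ 4.88988093  0.808955   -3.99469185]
76.68470954780832 108.42319654860185
109 [556.4 -40.4] [-1.2  1. ]
```

Force is rising (stop probably reached); press once more, gently.

Emit:
arm_command(
  rot=[
    [0, 0, 0],
    [0, 0, 0],
    [0, 0, 0],
  ],
  slide=[
    [-2, 0, 0],
    [-2.5, 0, 0],
    [-2.5, 0, 0],
  ],
  gripper=[18, 18, 18],
)

```text
clock: 14.75
eef_pos: [557.6, -40.8, 109.3]
tool_rot: [-3.135, -0.028, 0.294]
force: [6.5, -0.5, -4.5]
width: 18.1
```

Emit:
arm_command(
  rot=[
    [0, 0.5, 0],
    [0, 0.5, 0],
    [0, 0, 0],
  ],
  slide=[
    [1, 0, 0],
    [1, 0, 0],
    [0, 0, 0],
  ],
  gripper=[30, 40, 40],
)

```text
clock: 15.0
eef_pos: [558.6, -41.0, 109.4]
tool_rot: [-3.131, -0.007, 0.292]
force: [0.1, 0.5, 0.2]
width: 40.1
```

Emit:
arm_command(
  rot=[
    [0, 0, 0],
    [0, 0, 0],
    [0, 0, 0],
    [0, 0, 0],
    [0, 0, 0],
  ],
  slide=[
    [0, 0, 12],
    [0, 0, 25],
    [0, 0, 25],
    [0, -10, 15],
    [0, 0, 0],
  ],
  gripper=[40, 40, 40, 40, 40],
)

```text
clock: 15.42
eef_pos: [554.1, -50.6, 186.8]
tool_rot: [-3.127, 0.005, 0.293]
force: [0.0, -0.9, -0.6]
width: 40.3
```

Run:
```python
from h import *
s=telemetry.read_state(); print(s['eef_pos'],s['tool_rot'],s['width'],s['force'])
im,d,c=snap('wrist','w7')
```

```text
[554.11815897 -50.64741693 186.79451131] [-3.12729872  0.00484781  0.29291055] 40.256603658177276 [ 0.04070816 -0.8655711  -0.58220729]
```

View pics/w7.png

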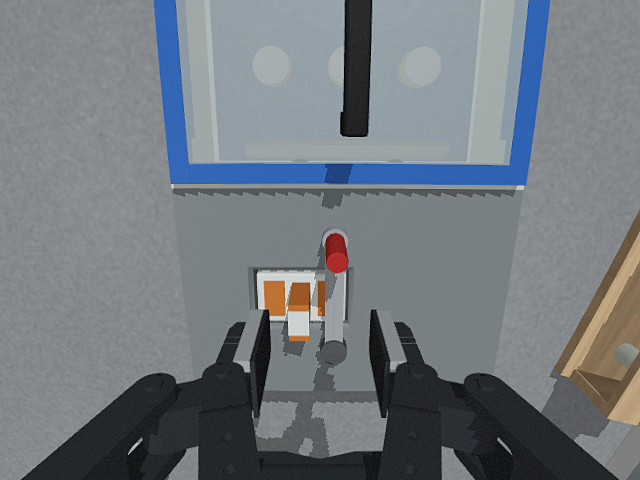

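Run:
```python
from h import *
im,d,c=load('w7'); 
P=atz(c,[[334,351]],98)[0];Q=atz(c,[[335.5,238]],96)[0];T=atz(c,[[338,261]],134)[0]
print(P,Q,T)
e=atz(c,[[173,186],[524,187]],85); print('edge',np.degrees(np.arctan2(*(e[1]-e[0])[[1,0]])))
print(np.degrees(np.arctan2(*(Q-P)[[1,0]])),np.degrees(np.arctan2(*(T-np.array([581.8,-114.2,0]))[[1,0]])))
print('handle',atz(c,[[343,134],[368,134]],134),atz(c,[[346,0],[371,0]],134))
```

```text
[ 581.68801616 -112.41468708   98.        ] [559.10481956 -37.30716107  96.        ] [559.45078155 -38.18530915 134.        ]
edge 16.745021531067074
106.73488773083442 106.3839600761654
handle [[542.40653807  23.55928594 134.        ]
 [553.74152471  27.01834317 134.        ]] [[526.2537168   78.82369496 134.        ]
 [536.73057952  82.05556991 134.        ]]
```

Emit:
arm_command(
  rot=[
    [-0.4, 0, 0],
    [-0.4, 0, 0],
    [0, 0, 0],
    [0, 0, 0],
    [0, 0, 0],
  ],
  slide=[
    [-3, 30, 0],
    [-4, 35, 0],
    [-4, 30, 0],
    [-3, 8, 0],
    [0, 0, 0],
  ],
  gripper=[40, 45, 45, 45, 45],
)

```text
clock: 15.88
eef_pos: [534.8, 55.8, 180.6]
tool_rot: [-3.138, 0.018, 0.287]
force: [0.1, 1.4, 0.1]
width: 44.9
```

Emit:
arm_command(
  rot=[
    [0, 0, 0],
    [0, 0, 0],
  ],
  slide=[
    [0, 0, -5],
    [0, 0, 0],
  ],
  gripper=[45, 45],
)

```text
clock: 16.05
eef_pos: [533.5, 55.8, 173.6]
tool_rot: [-3.138, 0.022, 0.289]
force: [0.0, -0.9, -0.4]
width: 45.0
```

Emit:
arm_command(
  rot=[
    [0, -0.6, 0],
    [0, -0.5, 0],
    [0, 0, 0],
    [0, 0, 0],
    [0, 0, 0],
  ],
  slide=[
    [2, 4, -8],
    [1, 4, -12],
    [0, 1, -12],
    [0, 0, -8],
    [0, 0, 0],
  ],
  gripper=[45, 45, 45, 45, 45],
)

```text
clock: 16.47
eef_pos: [537.1, 56.0, 129.3]
tool_rot: [3.136, 0.007, 0.277]
force: [0.4, 0.1, -0.5]
width: 45.2
```

Emit:
arm_command(
  rot=[
    [0, 0, 0],
    [0, 0, 0],
  ],
  slide=[
    [0, 0, -4],
    [0, 0, 0],
  ],
  gripper=[45, 45],
)

```text
clock: 16.63
eef_pos: [537.1, 53.8, 124.4]
tool_rot: [3.135, 0.008, 0.274]
force: [-0.2, 0.8, -0.6]
width: 44.9
```

Emit:
arm_command(
  rot=[
    [0.4, -0.2, 0.5],
    [0.2, -0.2, 0.4],
    [0, 0, 0],
    [0, 0, 0],
  ],
  slide=[
    [0, 5, -3],
    [-1, 4, -4],
    [0, 2, -3],
    [0, 0, 0],
  ],
  gripper=[45, 45, 45, 45],
)

```text
clock: 16.97
eef_pos: [537.2, 64.9, 114.6]
tool_rot: [-3.139, -0.005, 0.289]
force: [0.1, 1.0, -0.0]
width: 45.0
```

Emit:
arm_command(
  rot=[
    [0, 0, 0],
  ],
  slide=[
    [0, 0, 0],
  ],
  gripper=[45],
)

```text
clock: 17.05
eef_pos: [537.1, 65.3, 114.6]
tool_rot: [-3.139, -0.005, 0.29]
force: [0.2, 0.9, -0.4]
width: 45.1
```

Emit:
arm_command(
  rot=[
    [0, 0.3, 0],
    [0, 0, 0],
    [0, 0, 0],
  ],
  slide=[
    [0, 0, -3],
    [0, 0, -2],
    [0, 0, 0],
  ],
  gripper=[45, 45, 45],
)

```text
clock: 17.3
eef_pos: [537.5, 65.7, 109.7]
tool_rot: [-3.138, -0.0, 0.29]
force: [0.5, 0.2, 0.5]
width: 44.9
```

Emit:
arm_command(
  rot=[
    [0, 0, 0],
    [0, 0, 0],
    [0, 0, 0],
    [0, 0, 0],
    [0, 0, 0],
  ],
  slide=[
    [0, 0, 0],
    [0, 0, 0],
    [0, 0, 0],
    [0, 0, 0],
    [0, 0, 0],
  ],
  gripper=[30, 18, 10, 5, 5],
)

```text
clock: 17.72
eef_pos: [537.7, 65.6, 109.7]
tool_rot: [-3.138, -0.001, 0.29]
force: [0.4, -0.1, -0.8]
width: 11.1
```

Emit:
arm_command(
  rot=[
    [0, 0, 0],
    [0, 0, 0],
    [0, 0, 0],
  ],
  slide=[
    [0, 0, 0],
    [0, 0, 0],
    [0, 0, 0],
  ],
  gripper=[5, 5, 5],
)

```text
clock: 17.97
eef_pos: [537.6, 65.5, 109.7]
tool_rot: [-3.138, -0.001, 0.29]
force: [0.1, 0.9, -0.4]
width: 10.9
```

Run:
```python
from h import *
s=telemetry.read_state(); print(s['eef_pos'],s['tool_rot'],s['width'],s['force'])
im,d,c=snap('wrist','w8')
im,d,c=snap('side','s8')
a=im[170:330,240:400]; cv2.imwrite('pics/s8c.png',cv2.resize(a[:,:,::-1],None,fx=3.7,fy=3.7,interpolation=cv2.INTER_CUBIC))
```

```text
[537.61466218  65.54859982 109.69425805] [-3.13795549e+00 -6.08210319e-04  2.90126077e-01] 10.914869270626312 [ 0.14642994  0.93965047 -0.36578986]
```

View pics/w8.png

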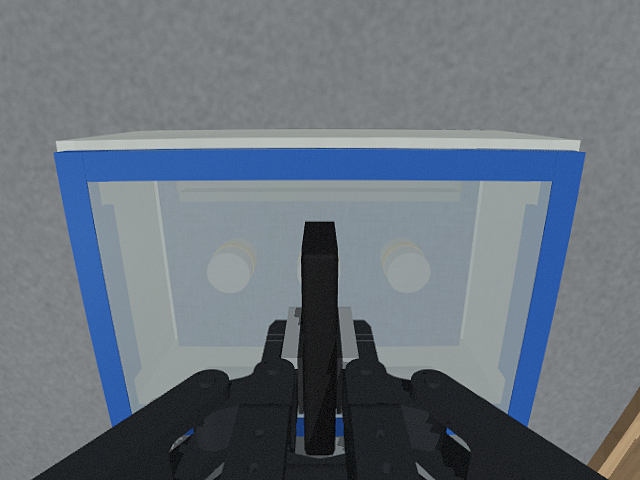

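View pics/s8c.png

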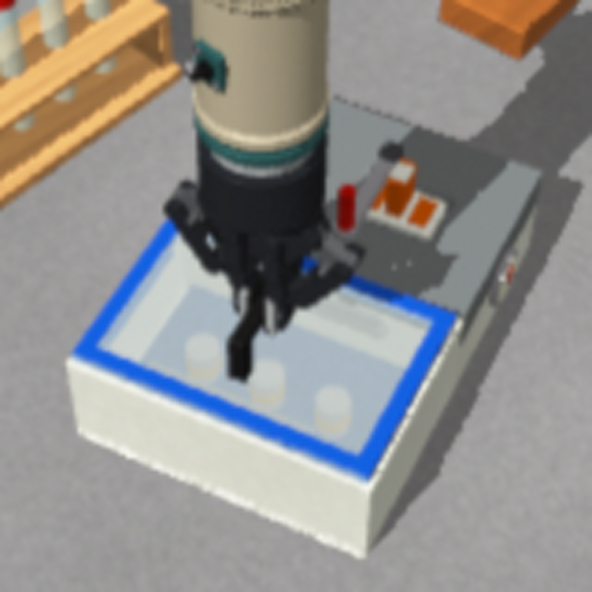

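Emit:
arm_command(
  rot=[
    [0, 0, 0],
    [0, 0, 0],
    [0, 0, 0],
  ],
  slide=[
    [0, 0, 1],
    [0, 0, 2],
    [0, 0, 2],
  ],
  gripper=[5, 5, 5],
)

```text
clock: 18.32
eef_pos: [536.6, 65.2, 112.7]
tool_rot: [-3.137, 0.002, 0.29]
force: [3.6, 0.7, -14.6]
width: 11.0
```

Emit:
arm_command(
  rot=[
    [0, 0, 0],
    [0, 0, 0],
    [0, 0, 0],
  ],
  slide=[
    [0, 0, 2],
    [0, 0, 2],
    [0, 0, 2],
  ],
  gripper=[5, 5, 5],
)

```text
clock: 18.57
eef_pos: [536.2, 65.1, 117.2]
tool_rot: [-3.136, 0.004, 0.29]
force: [2.4, 1.4, -8.8]
width: 10.3
```

Emit:
arm_command(
  rot=[
    [0, 0, 0],
    [0, 0, 0],
    [0, 0, 0],
    [0, 0, 0],
  ],
  slide=[
    [0, 0, 2],
    [0, 0, 2],
    [0, 0, 2.5],
    [0, 0, 2.5],
  ],
  gripper=[5, 5, 5, 5],
)

```text
clock: 18.9
eef_pos: [535.8, 64.9, 129.0]
tool_rot: [-3.137, 0.004, 0.29]
force: [0.3, 0.9, -3.0]
width: 11.1
```

Run:
```python
from h import *
s=telemetry.read_state(); print(s['eef_pos'],s['tool_rot'],s['width'],s['force'],s['torque'])
im,d,c=snap('wrist','w9')
```

```text
[535.77733145  64.90506308 128.98026005] [-3.13680241  0.00419631  0.28995651] 11.074091799076935 [ 0.28364663  0.8967514  -2.97956109] [-0.04805286 -0.00757201  0.05127567]
```

View pics/w9.png

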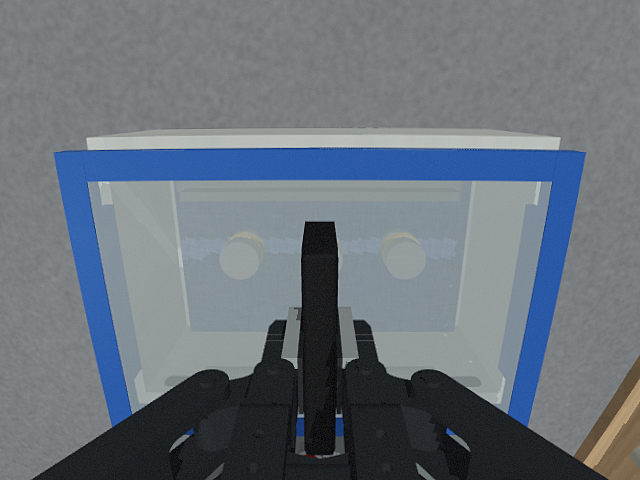

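Emit:
arm_command(
  rot=[
    [0, -0.1, 0],
    [0, 0, 0],
    [0, 0, 0],
    [0, 0, 0],
    [0, 0, 0],
  ],
  slide=[
    [0.5, 0, 3],
    [0.5, 0, 3],
    [0, 0, 2.5],
    [0, 0, 1],
    [0, 0, 0],
  ],
  gripper=[5, 5, 5, 5, 5],
)

```text
clock: 19.37
eef_pos: [537.5, 65.0, 141.5]
tool_rot: [-3.138, -0.0, 0.29]
force: [0.8, 0.3, -3.2]
width: 10.9
```

Emit:
arm_command(
  rot=[
    [0, 0, 0],
    [0, 0, 0],
    [0, 0, 0],
    [0, 0, 0],
    [0, 0, 0],
  ],
  slide=[
    [0, 0, 0],
    [0, 0, 0],
    [0, 0, 0],
    [0, 0, 0],
    [0, 0, 0],
  ],
  gripper=[5, 5, 5, 5, 5],
)

```text
clock: 19.78
eef_pos: [537.1, 64.9, 141.1]
tool_rot: [-3.138, 0.001, 0.29]
force: [0.3, -0.0, -2.0]
width: 10.7
```

Run:
```python
from h import *
im,d,c=snap('side','s9')
cv2.imwrite('pics/s9c.png',cv2.resize(im[150:350,210:430][:,:,::-1],None,fx=3,fy=3,interpolation=cv2.INTER_CUBIC))
im,d,c=snap('wrist','w10'); im,d,c=snap('top','t10')
s=telemetry.read_state(); print(s['clock'],s['eef_pos'],s['tool_rot'],s['width'],s['force'],abs(s['qd']).max())
```

```text
19.9333 [537.19288015  64.88077043 141.1814454 ] [-3.13833141e+00  6.65309831e-04  2.89939898e-01] 10.554429212265312 [-0.2630603   0.63715045 -1.85507213] 0.0015365644846161686
```

View pics/s9c.png

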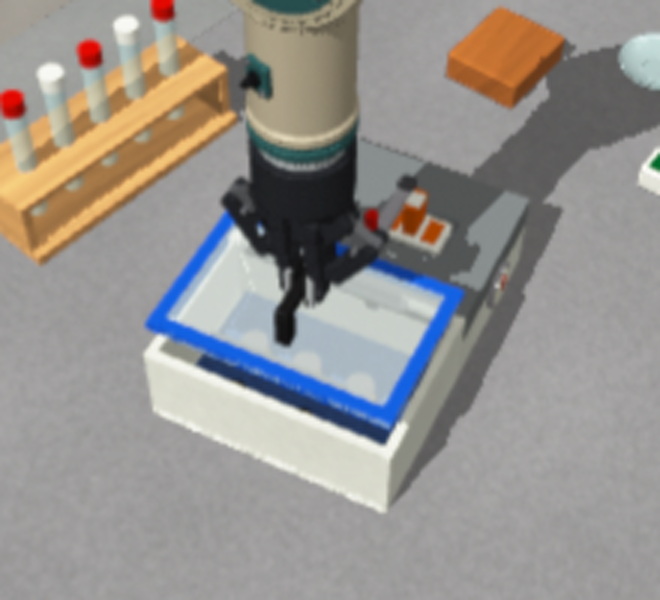

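View pics/w10.png

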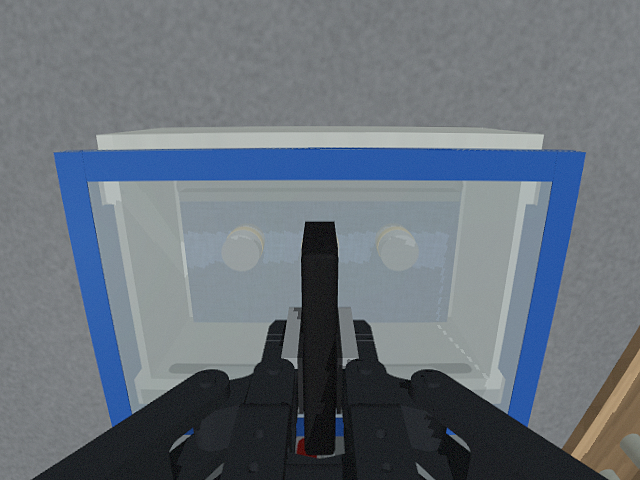

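View pics/t10.png

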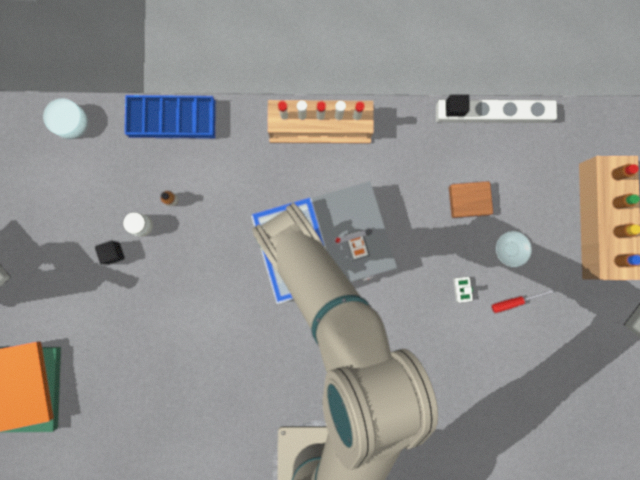

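The lid is up, level and still, about 31 mm above the rim. The lever is shut, the cartridge is seated, and nothing else has moved.

```bash
python3 -c "
from h import *
print(ctrl.finish_job())"
```

```text
the job is handed in; nothing more can be done
None
```

The job is done and handed in at about 20 s on the robot's clock. The gripper is still holding the lid about 31 mm above its opening.

- **Cartridge:** I lowered the fresh one into the pocket until it met the floor, with 18.6 N upward at the expected height. After I let go, the depth image showed its base level with the deck, within about 1 mm.
- **Lever:** I swung it shut until it met its stop. It held still against about 6 N, where about 1 N is enough to move it. In the wrist image its angle was within about 0.2° of shut.
- **Lid:** The highest pull I read while breaking the seal was about 15 N, and the lid rose a few millimetres at a time. In the last check the tool was within 0.2° of level and still. The gripper opening read 10.6 mm on the 12 mm bar, and earlier grips on 12 mm parts also read about 11 mm. The lid hadn't slipped in the wrist view, and the force on the tool was down to 2–3 N.
- **Other objects:** In the last top view they were all where they started.

The top and wrist cameras disagreed by about 2 mm on the pocket's position. I went mainly by the wrist camera, and the cartridge went in without touching the sides. I took "3 cm clear" to be measured to the plate's underside, so the beads below it are about 10 mm above the rim.

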